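# Lock the microscope to the bench with an R-clip

## Robot

A 6-joint arm with a two-finger parallel gripper is mounted at the origin on the work surface. World frame = base frame: x ahead of the robot, y to its left, z up, the work surface at z = 0. Lengths are in mm, angles in rad, forces in N, time in s.
With the tool pointing down it reaches from about 275 to 750 mm from the base axis. Payload 10.2 kg.
Tool frame: the origin (TCP) lies on the front face of the gripper's body, between the roots of the fingers; the fingertips stand 73 mm ahead of it and the grasp point (between the pads) lies 54 mm ahead of it; z points along the fingers, y is the line along which they close (so a half turn about z gives the same grasp; the last joint's range is limited). The gripper opens to 85 mm and grips with 20 to 120 N. Pads are 22 mm wide; open, the fingers measure 114 mm over their backs; the gripper's body (76 mm by 85 mm) begins 54 mm behind the grasp point. The pads swing forward as they close: fully open they stand 13 mm farther back than shut.
Start: joints at [-1.405, 0.313, 1.498, -0, 1.331, -0.223], TCP at [199.004, -485.828, 303.894] pointing down, gripper open.
Joint ranges: [-2.94, 2.94], [-0.97, 2.17], [0.19, 2.56], [-1.23, 4.37], [0.02, 3.11], [-2.88, 2.88]. Speed limits (rad/s): [2.39, 2.39, 3.01, 3.14, 3.14, 3.14].

## Interface

Orientations are given as a unit quaternion [w, x, y, z].
In Python, from rig import * gives the robot as it stands.
- The arm moves only by the tool step_arm, never from a script. Its argument "plan" is a list of rows, each an object with "offset": the shift along the tool's x, y, z in cm, a list of three; "rot": the turn, a rotation vector about the tool's x, y, z in degrees, a list of three; "gripper": the finger opening in cm, from 0 to 8.54. In form: [{"offset": [x, y, z], "rot": [wx, wy, wz], "gripper": gripper}, ...]. A call has 1 to 12 rows; each row is the pose to reach, as a shift and turn from the pose commanded when the call began, along the tool's axes at that moment; what a row does not reach only later rows make up. A row lasts 1/10 s, in which the tool goes at most 50 mm and 8.59 degrees, less where a joint would pass 70% of its speed; a pose out of reach is approached as far as the arm can. A call with a gripper value outside its range is refused whole. The fingers move at their own pace and stop on an object; "squeeze" is the grip in N (left out, the last holds). Time passes only in rows, so rows that repeat a pose let the fingers close. It gives the time, the measured TCP pose, the force, the opening and the grip force at its end, in the units of the state.
- sense(): the state, without advancing time (a new reading comes with each control period).
- capture(name): name is "side" or "top" or "wrist"; returns a dict with "color" (400x640x3 uint8, red, green, blue), "depth" (400x640 float32, mm along the optical axis (not along the pixel's ray), 0 where there is no reading), "vertical_fov" (degrees; the focal length in pixels is half the picture's height over the tangent of half this angle, whatever the lens; pixels are square), "cx", "cy" (the principal point, pixels), "rvec" (rotation vector, rad) and "tvec" (3), from world to camera coordinates, as OpenCV has them; the wrist camera has in their place "mount" (4x4, takes a point from camera to tool coordinates, whose origin is the TCP and whose axes are the flange's). Camera axes: x right, y down, z forward; pixel columns grow to the right and rows downward; lengths in mm; the calibration is good to about 2 mm. A picture is of the moment at which its call begins: read the wrist's pose just before it.
- finish_job(): hands the job in; it is judged then, once.
The state is a dict: "time_s": time; "joints": joint angles; "dq": joint speeds; "tau": joint torques, N m; "eef_pos": TCP position; "ee_rot": TCP orientation; "force": force on the tool from outside, world axes, zero at the start; "wrist_torque": the same for the moment, N m; "grip_width": opening from 0.0 (shut) to 1.0 (fully open); "grip_force": force on a finger pad.
Only numpy, scipy, OpenCV 4.12 (cv2) and the standard library are available. Lean on these libraries where they do the work, as an engineer would, in place of code of your own. Each camera call takes 0.05 s, during which the arm holds its last target. There are 200 camera calls.

## Task

Lock the microscope to the bench: start the straight leg of the big R-clip with the red tab in the cross-hole at the foot of the brass pin (the pin may stand turned to either side), coming from the robot's side, and let go of it while the bent leg is still in front of the pin. Then push the clip fully home without ramming it, so that its bent leg rides over the pin and closes round it, and leave it lying flat there, with everything else where it stands.

Things in the scene. Friction and masses are not known exactly. Their poses are not given: they have to be found in the camera images.
- anchor: Fixed: a white and black microscope (380 mm tall) whose foot has a flat tongue lying on the bench round an upright brass pin, 24 mm in diameter, top 44 mm above the bench. Origin: on the pin's axis at bench level; z up, y left; x away from the robot within 0.2 rad. The microscope stands at y -160 to -310, x -105 to +105 mm, its foot 45 mm high.
- tongue (a point): Top surface of the aluminium tongue, 6 mm above the bench, 70 mm before the pin (at x = -70 mm, y = 0 of anchor; same axes). In that frame of anchor the tongue spans x -125 to +60 mm and y -170 to +90 mm.
- pin_foot (a point): Foot of the pin: on its axis at the tongue's top (6 mm above the bench); axes as anchor, NOT those of the hole. The cross-hole is a straight level slot right through the pin here, 8 mm wide and 10 mm high, its floor the tongue's top, so a clip lying flat on the tongue is at the right height. Its sharp-edged mouths are 11 mm from the axis. Clip home: clip's origin here.
- pin_top (a point): Centre of the pin's flat top, 44 mm above the bench. A black line on the top, 20 x 3 mm, shows the direction of the cross-hole. The pin starts turned by an unknown angle, the hole within 0.5 rad of x of anchor either way (not given in the state: look or feel for it). It turns stiffly (0.08 N m): a leg inside its hole can turn it a little, but binds if pushed much askew.
- clip: Loose dark steel R-clip of 6 mm wire, 117 mm long, about 80 g, lying flat. Origin: underside, on the straight leg's line, at the point that lies on the pin's axis when the clip is home. x points along the straight leg to its tip, z up. The straight leg is at y = 0. The bent leg beside it on the +y side has a round pocket for the pin at x = 0. The coil (x -46 to -18, y -3 to 25 mm) and red tab are behind.
- clip_tip (a point): Round end of the clip's straight leg, on its axis: x = 43, y = 0, z = 3 mm of the clip.
- clip_throat (a point): Bend of the bent leg nearest to the straight leg (x = 15, y = 8.5 mm of the clip); from there it flares out to its end at x = 29, y = 17 mm. The flare meets the pin with the clip 30 mm short of home, is sprung out by 6.5 mm and passes the pin's middle about 15 mm short of home; the push needed grows to 7 to 20 N, then drops, but the leg does not close round the pin until the clip is pushed all the way home.
- clip_collar (a point): Front of the stop collar on the straight leg (12 mm wide, 9 mm high; x = -13 mm of the clip). It stops hard against the pin if the clip is pushed about 2 mm past home.
- clip_tab (a point): Centre of the clip's red plastic tab, a block 30 mm (along the clip's x) by 24 mm (y) by 14 mm high, flat underside; at x = -59, y = 11, z = 7 mm of the clip. Its rear face, to push on, is at x = -74 mm. It may be gripped across its 24 mm.
- spring_leg (a joint): How far the bent leg is sprung open, rad: 0 at rest, about 0.13 while its throat passes the pin, under 0.03 when it has closed round the pin at home.
- jar_red: Loose sample jar, yellow, 66 mm across, 70 mm tall, red lid; bystander. Origin: centre of its underside.
- jar_blue: Loose sample jar like the other with a blue lid; bystander. Origin: centre of its underside.
- wash_bottle: Loose white bottle, 68 mm across, 160 mm tall, blue cap; bystander. Origin: centre of its underside.
- slide_box: Loose blue slide box, 100 x 85 x 30 mm; bystander. Origin: centre of its underside.
- petri: Loose clear petri dish with red contents, 94 mm across, 16 mm tall; bystander. Origin: centre of its underside.
- marker: Loose white marker pen with a black cap, 128 mm long, 16 mm thick, lying; bystander. Origin: middle of its underside.
Mind the look-alikes: they are no part of the job. Of the things like the clip, leave any that is blue; of the rest the smaller one is meant.

How it is judged (in metres and radians):
On the way:
1. the straight leg is started in the cross-hole and the clip is let go, its bent leg not yet past the pin (x of pin_foot in the frame of clip between 0.016 and 0.049 m and y of pin_foot in the frame of clip between -0.005 and 0.005 m and z of pin_foot in the frame of clip between -0.005 and 0.005 m and x of clip_tab in the frame of pin_foot below 0 m and contact force between the fingers and clip below 0.1 N), for 0.2 s.
At the end, for the whole second after the job is handed in: The clip is home: the pin's axis at its foot within 4 mm of the clip's origin in the clip's x, y and z, the red tab on the robot's side of the pin, the clip lying flat (within 0.1 rad), the bent leg sprung open by less than 0.06 rad, at rest and not touched by the fingers (x of pin_foot in the frame of clip between -0.004 and 0.004 m and y of pin_foot in the frame of clip between -0.004 and 0.004 m and z of pin_foot in the frame of clip between -0.004 and 0.004 m and x of clip_tab in the frame of pin_foot below 0 m and angle between clip's own z axis and vertical below 0.1 rad and value of joint spring_leg below 0.06 rad and linear speed of clip below 0.01 m/s and contact force between the fingers and clip below 0.1 N).
It fails at once if a bystander is shifted by more than 25 mm (distance of any of jar_red, jar_blue, wash_bottle, slide_box, petri, marker from where it was at the start of the episode above 0.025 m).
It fails at once if the clip is rammed against the pin with more than 60 N (contact force between clip and anchor above 60 N).
It also fails if it takes over 61 s, if anything falls off the work surface, if the arm or the gripper's body presses on something with over 40 N, if the wrist force passes 120 N, or if a joint passes its speed limit or range.

## Working session

There is one attempt and no reset: what is moved stays moved. The work goes in short steps, Python scripts to look and compute and a tool call to move; the robot and the scene stay as the last step left them, time stands still between calls to the robot, and variables do not carry over. Pictures are saved under pics/ and viewed, at most 11 in all, crops included, and the job is handed in when it is done.

Besides the shell and the picture viewer there is one more tool, called after "Call:" as a command line: name --argument value ..., lists and objects as JSON in quotes. step_arm: Moves the arm, as the interface text tells. Its arguments: {"type":"object","properties":{"plan":{"type":"array"},"squeeze":{"type":"number"}},"required":["plan"]}

```bash
mkdir -p pics
cat > h.py <<'E'
from rig import *
import numpy as np, cv2
from scipy.spatial.transform import Rotation as R
def q2R(q): return R.from_quat([q[1],q[2],q[3],q[0]]).as_matrix()
def shot(name):
    s=sense(); c=capture(name)
    f=200/np.tan(np.radians(c['vertical_fov'])/2)
    K=np.array([[f,0,c['cx']],[0,f,c['cy']],[0,0,1]])
    if name=='wrist':
        T=np.eye(4);T[:3,:3]=q2R(s['ee_rot']);T[:3,3]=s['eef_pos'];T=T@np.array(c['mount'])
    else:
        A=np.eye(4);A[:3,:3]=cv2.Rodrigues(np.array(c['rvec'],float))[0];A[:3,3]=np.array(c['tvec']).ravel();T=np.linalg.inv(A)
    return dict(K=K,T=T,color=c['color'],depth=c['depth'])
def save(n,c): cv2.imwrite('pics/'+n+'.png',c[...,::-1])
def onz(S,u,v,z):
    d=S['T'][:3,:3]@np.linalg.inv(S['K'])@[u,v,1]; o=S['T'][:3,3]
    return o+d*(z-o[2])/d[2]
def bydepth(S,u,v):
    d=S['depth'][int(round(v)),int(round(u))]
    return S['T'][:3,3]+S['T'][:3,:3]@(np.linalg.inv(S['K'])@[u,v,1])*d
def proj(S,p):
    q=np.linalg.inv(S['T'])@np.r_[p,1]; q=S['K']@q[:3]; return q[:2]/q[2]
def tri(obs):
    A=[];b=[]
    for S,u,v in obs:
        d=S['T'][:3,:3]@np.linalg.inv(S['K'])@[u,v,1]; d/=np.linalg.norm(d)
        P=np.eye(3)-np.outer(d,d);A.append(P);b.append(P@S['T'][:3,3])
    return np.linalg.lstsq(np.vstack(A),np.hstack(b),rcond=None)[0]
import pickle
def dump(n,S): pickle.dump(S,open(n+'.pkl','wb'))
def load(n): return pickle.load(open(n+'.pkl','rb'))
E
python3 - <<'E'
from h import *
s=sense(); print(s)
for n in ('top','side'):
    S=shot(n);dump(n,S);save(n,S['color']);print(n,S['K'][0],S['T'].round(2))
S=shot('wrist');print(S['T'].round(2))
E
```

```text
{'time_s': 0.0, 'joints': array([-1.40542123e+00,  3.13467630e-01,  1.49843937e+00,  2.35140203e-05,
        1.33100879e+00, -2.23427529e-01]), 'dq': array([ 0.0002012 ,  0.00100917,  0.00082434, -0.00102973,  0.00138006,
        0.00127453]), 'tau': array([ 5.64186735e-05, -4.12268364e+01, -2.59741706e+01, -1.60911777e-04,
        4.18042051e-03, -9.08028170e-06]), 'eef_pos': array([ 198.96884215, -485.65755005,  303.32513489]), 'ee_rot': array([-6.60959850e-04,  9.81163825e-01,  1.93176370e-01,  3.06141401e-05]), 'force': array([ 0.24955007, -0.65789203, -0.47170645]), 'wrist_torque': array([-0.06546469,  0.05855862,  0.02930372]), 'grip_force': 0.0, 'grip_width': 1.00006871166595}
top [513.97327956   0.         316.69546859] [[ 3.00000e-02 -1.00000e+00  9.00000e-02  4.01100e+02]
 [-1.00000e+00 -3.00000e-02  0.00000e+00  2.79000e+01]
 [-0.00000e+00 -9.00000e-02 -1.00000e+00  1.43798e+03]
 [ 0.00000e+00  0.00000e+00  0.00000e+00  1.00000e+00]]
side [454.03265101   0.         323.82891418] [[-7.0000e-01 -4.3000e-01  5.7000e-01 -2.1024e+02]
 [-7.2000e-01  4.3000e-01 -5.5000e-01  7.0994e+02]
 [-1.0000e-02 -7.9000e-01 -6.1000e-01  8.3005e+02]
 [ 0.0000e+00  0.0000e+00  0.0000e+00  1.0000e+00]]
[[ 3.8000e-01 -8.9000e-01 -2.5000e-01  2.6305e+02]
 [-9.3000e-01 -3.6000e-01 -1.0000e-01 -4.5998e+02]
 [-0.0000e+00  2.7000e-01 -9.6000e-01  3.7375e+02]
 [ 0.0000e+00  0.0000e+00  0.0000e+00  1.0000e+00]]
```

View pics/top.png

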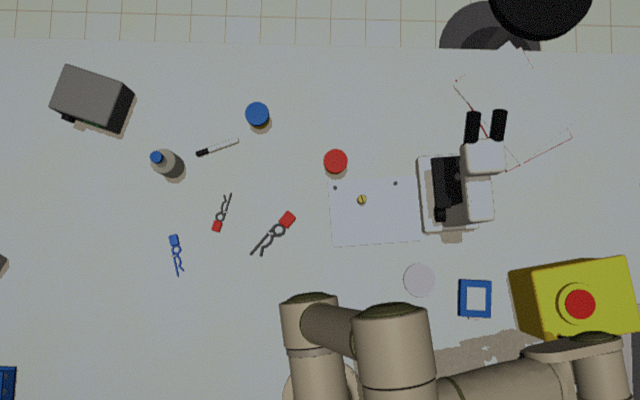

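View pics/side.png

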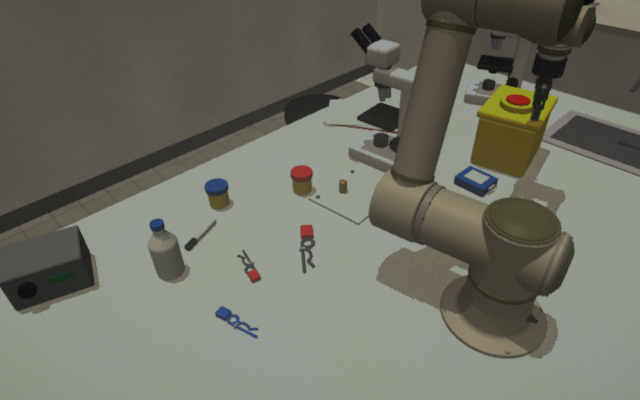

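Three R-clips show in the top view: blue at (176,255), a large red-tabbed one at (273,233) about 150 mm long, and a smaller red-tabbed one at (222,212) about 110 mm long. The last fits: not blue, the smaller of the rest, and about 117 mm. The pin is at (362,199). In the side view, the clip is at (248,266) and the pin at (343,186).

Run:
```python
from h import *
S=load('top');D=load('side')
a=cv2.resize(S['color'][180:245,200:300],None,fx=6,fy=6,interpolation=cv2.INTER_CUBIC)
a=a[:, :]
b=cv2.resize(S['color'][180:220,340:390],None,fx=4,fy=4,interpolation=cv2.INTER_CUBIC)
im=np.zeros((560,600,3),np.uint8);im[:390]=a;im[400:560,:200]=b
c=cv2.resize(D['color'][240:290,230:320],None,fx=4,fy=4)[:160,:380];im[400:560,220:220+c.shape[1]]=c[:, :380]
save('crop1',im)
print('tab',tri([(S,217,227),(D,254,275)]),onz(S,217,227,14))
print('tip',onz(S,231,193,3),onz(S,226,195,3)); print('pin',tri([(S,362,198.5),(D,343,181)]),onz(S,362,199,44))
for n,u,v in(('redjar',336,161),('blue',257,114),('mk',217,147),('bottle',157,158),('large',289,218),('petri',419,280)): print(n,onz(S,u,v,20).round())
```

```text
tab [457.67892103 308.99331576   8.59036814] [455.98761005 306.18859517  14.        ]
tip [552.92447447 273.47512534   3.        ] [546.87915628 287.25977961   3.        ]
pin [544.46816468 -90.8876125   41.51328013] [542.35850323 -91.14852974  44.        ]
redjar [649. -18.  20.]
blue [777. 207.  20.]
mk [679. 315.  20.]
bottle [643. 482.  20.]
large [486. 107.  20.]
petri [ 327. -253.   20.]
```

View pics/crop1.png

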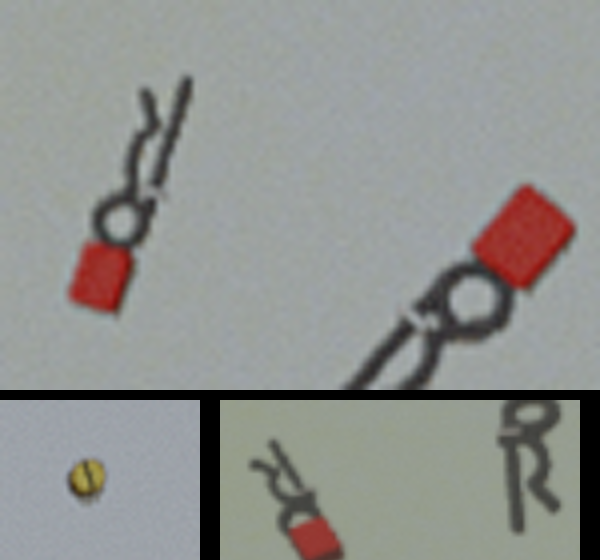

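Call:
step_arm --plan '[{"offset":[20.2,-28,0],"rot":[0,0,0],"gripper":8.5},{"offset":[20.2,-28,0],"rot":[0,0,0],"gripper":8.5},{"offset":[20.2,-28,0],"rot":[0,0,0],"gripper":8.5},{"offset":[20.2,-28,0],"rot":[0,0,0],"gripper":8.5},{"offset":[20.2,-28,0],"rot":[0,0,0],"gripper":8.5},{"offset":[20.2,-28,0],"rot":[0,0,0],"gripper":8.5},{"offset":[20.2,-28,0],"rot":[0,0,8],"gripper":8.5},{"offset":[45.6,-24.1,5.4],"rot":[0,0,8],"gripper":8.5},{"offset":[45.6,-24.1,5.4],"rot":[0,0,8],"gripper":8.5},{"offset":[45.6,-24.1,5.4],"rot":[0,0,8],"gripper":8.5},{"offset":[45.6,-24.1,5.4],"rot":[0,0,8],"gripper":8.5},{"offset":[45.6,-24.1,5.4],"rot":[0,0,8],"gripper":8.5}]'

```text
time_s: 1.35
eef_pos: [517.2, -92.6, 252.2]
ee_rot: [-0.0, 0.992, 0.125, -0.0]
force: [-0.2, -1.1, 0.2]
grip_width: 0.996
grip_force: 0.0
```

Run:
```python
from h import *
shot('wrist');shot('wrist');S=shot('wrist');dump('w1',S);s=sense();print(s['eef_pos'],s['ee_rot'],s['time_s'],S['K'][0,0])
```

```text
[516.41402133 -92.76504436 250.85023233] [-9.55685771e-04  9.92096413e-01  1.25464283e-01 -1.58386980e-03] 1.5 335.6417122477355
```

Call:
step_arm --plan '[{"offset":[6,-37.9,0],"rot":[0,0,8],"gripper":8.5},{"offset":[6,-37.9,0],"rot":[0,0,16],"gripper":8.5},{"offset":[6,-37.9,0],"rot":[0,0,24],"gripper":8.5},{"offset":[6,-37.9,0],"rot":[0,0,30],"gripper":8.5},{"offset":[6,-37.9,0],"rot":[0,0,30],"gripper":8.5},{"offset":[6,-37.9,0],"rot":[0,0,30],"gripper":8.5},{"offset":[6,-37.9,0],"rot":[0,0,30],"gripper":8.5},{"offset":[6,-37.9,0],"rot":[0,0,30],"gripper":8.5},{"offset":[6,-37.9,0],"rot":[0,0,30],"gripper":8.5},{"offset":[6,-37.9,0],"rot":[0,0,30],"gripper":8.5}]'

```text
time_s: 2.5
eef_pos: [479.5, 288.1, 253.4]
ee_rot: [0.0, 0.991, -0.136, 0.0]
force: [0.4, 0.5, -0.1]
grip_width: 0.996
grip_force: 0.0
```

Run:
```python
from h import *
shot('wrist');S=shot('wrist');dump('w2',S);s=sense();print(s['eef_pos'],s['ee_rot'],s['time_s'])
im=np.vstack([S['color'],np.zeros((200,640,3),np.uint8)])
P=load('w1');u,v=proj(P,[543,-91,44]).astype(int);print('pin px',u,v, 'crop x0,y0',u-40,v-25)
im[400:600,:320]=cv2.resize(P['color'][v-25:v+25,u-40:u+40],(320,200),interpolation=cv2.INTER_CUBIC)
im[400:600,320:]=cv2.resize(P['color'],(320,200))
save('w12',im)
```

```text
[480.12065683 286.98978772 253.36919011] [ 7.85648715e-05  9.90501262e-01 -1.37503500e-01  1.74365321e-04] 2.6
pin px 331 157 crop x0,y0 291 132
```

View pics/w12.png

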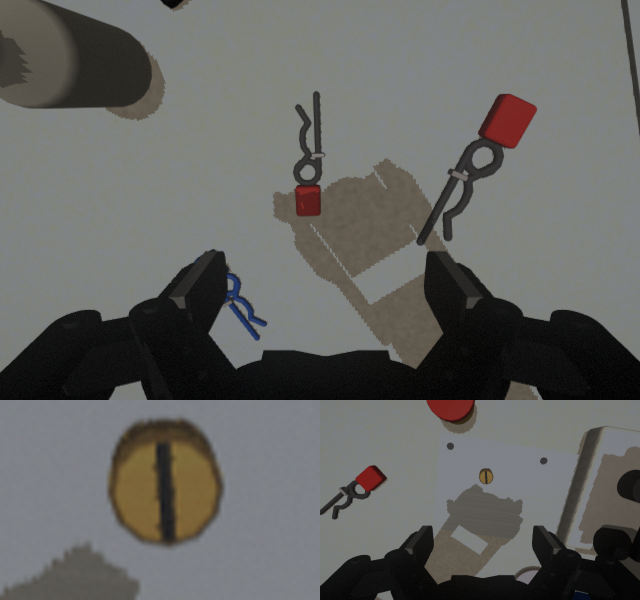

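Run:
```python
from h import *
P=load('w1');S=load('w2');T=load('top')
# pin
c=onz(P,332.5,155.4,44);a=onz(P,291+162/4,132+43/4,44);b=onz(P,291+168/4,132+142/4,44)
print('pin',c,'len',np.linalg.norm(a-b),'yaw',np.arctan2(*(a-b)[1::-1]),'tri',tri([(P,332.5,155.4),(T,361.9,199.3)]),'depth',bydepth(P,340,156))
# tongue edge angle
# clip
t=onz(S,317,94,3);l=onz(S,318,150,3);d=(t-l)[:2];d/=np.linalg.norm(d);print('tip',t,'clip yaw',np.arctan2(d[1],d[0]))
# red mask
hsv=cv2.cvtColor(S['color'],cv2.COLOR_RGB2HSV);m=((hsv[...,0]<8)|(hsv[...,0]>172))&(hsv[...,1]>150)&(hsv[...,2]>50)
m[:,:250]=0;m[:,350:]=0
ys,xs=np.nonzero(m);r=cv2.minAreaRect(np.c_[xs,ys].astype(np.float32));print(r, xs.min(),xs.max(),ys.min(),ys.max())
d=np.array([bydepth(S,x,y) for x,y in zip(xs,ys)]);print('tab depth z',np.percentile(d[:,2],[5,50,95]))
w=np.array([onz(S,x,y,14)[:2] for x,y in zip(xs,ys)])
r=cv2.minAreaRect(w.astype(np.float32));print('tab world@14',r)
print('from tip: tab=',t[:2]-102*np.array([np.cos(np.arctan2(d[0,1],1)),0])*0)
v=S['color'][185:217:3,308];print(v.tolist())
print('tab two-view',tri([(S,308,199),(T,216.9,226.3)]))
```

```text
pin [544.88810104 -91.02729153  44.        ] len 20.548802520786303 yaw 0.3178140319021446 tri [542.89395536 -91.90998752  30.5888985 ] depth [546.05484497 -97.09259947  44.70770218]
tip [555.32399935 273.6059013    3.        ] clip yaw -0.26324403287143333
((307.5, 199.5), (29.0, 23.0), 90.0) 296 319 185 214
tab depth z [12.43391171 14.19352964 15.40875858]
tab world@14 ((464.2181701660156, 309.2641296386719), (22.190269470214844, 29.121490478515625), 73.94027709960938)
from tip: tab= [555.32399935 273.6059013 ]
[[52, 29, 26], [123, 35, 32], [127, 44, 40], [89, 28, 26], [89, 28, 25], [89, 30, 27], [89, 32, 29], [90, 31, 31], [89, 33, 31], [90, 32, 31], [80, 44, 40]]
tab two-view [458.77563824 311.29254242  -8.84723366]
```

The smaller red-tabbed clip in the wrist view (tab 308,200; tip 317,94) has its bent leg to the left and lies the right way up. The pin's line yaws about 0.32 rad. Next I grasp the clip.

Call:
step_arm --plan '[{"offset":[-2.5,-1.7,5],"rot":[0,0,0],"gripper":6},{"offset":[-2.5,-1.7,10],"rot":[0,0,0],"gripper":6},{"offset":[-2.5,-1.7,13],"rot":[0,0,0],"gripper":6},{"offset":[-2.5,-1.7,15],"rot":[0,0,0],"gripper":6},{"offset":[-2.5,-1.7,16.5],"rot":[0,0,0],"gripper":6},{"offset":[-2.5,-1.7,17.2],"rot":[0,0,0],"gripper":6},{"offset":[-2.5,-1.7,17.6],"rot":[0,0,0],"gripper":6},{"offset":[-2.5,-1.7,17.6],"rot":[0,0,0],"gripper":6}]' --squeeze 40

```text
time_s: 3.4
eef_pos: [460.9, 311.0, 77.3]
ee_rot: [-0.0, 0.991, -0.137, 0.0]
force: [0.6, -0.1, 0.7]
grip_width: 0.7
grip_force: 0.0
```

Run:
```python
from h import *
S=shot('wrist');dump('w3',S);s=sense();print(s['eef_pos'],s['ee_rot'],s['force'],s['time_s'])
save('w3',S['color'])
```

```text
[461.01368333 311.24006428  77.66383885] [-2.50319602e-04  9.90560532e-01 -1.37075039e-01  4.51484242e-04] [ 0.05083504 -0.29388506  0.9655717 ] 3.45
```

View pics/w3.png

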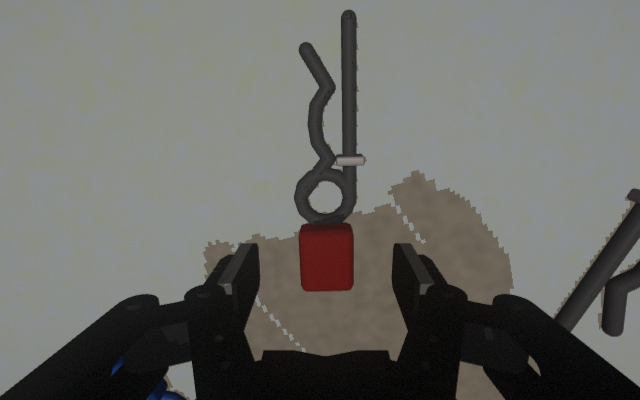

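Tab at (326,257) sits centred between the fingers (258 and 393). I close and lift.

Call:
step_arm --plan '[{"offset":[0,0,0],"rot":[0,0,0],"gripper":1.8},{"offset":[0,0,0],"rot":[0,0,0],"gripper":1.8},{"offset":[0,0,0],"rot":[0,0,0],"gripper":1.8},{"offset":[0,0,0],"rot":[0,0,0],"gripper":1.8},{"offset":[0,0,0],"rot":[0,0,0],"gripper":1.8},{"offset":[0,0,-1],"rot":[0,0,0],"gripper":1.8},{"offset":[0,0,-3],"rot":[0,0,0],"gripper":1.8},{"offset":[0,0,-6],"rot":[0,0,0],"gripper":1.8},{"offset":[0,0,-6],"rot":[0,0,0],"gripper":1.8}]' --squeeze 40

```text
time_s: 4.35
eef_pos: [461.9, 312.1, 140.9]
ee_rot: [-0.002, 0.991, -0.137, 0.003]
force: [0.8, -0.3, -0.6]
grip_width: 0.264
grip_force: 39.3
```

Call:
step_arm --plan '[{"offset":[1,4,0],"rot":[0,0,-4],"gripper":1.8},{"offset":[2.5,8,0],"rot":[0,0,-9],"gripper":1.8},{"offset":[4,12,0],"rot":[0,0,-14],"gripper":1.8},{"offset":[5.5,16,0],"rot":[0,0,-19],"gripper":1.8},{"offset":[6.5,20,0],"rot":[0,0,-24],"gripper":1.8},{"offset":[7.5,24,0],"rot":[0,0,-29],"gripper":1.8},{"offset":[8.5,28,0],"rot":[0,0,-34],"gripper":1.8},{"offset":[9.5,32,0],"rot":[0,0,-34],"gripper":1.8},{"offset":[10,36,0],"rot":[0,0,-34],"gripper":1.8},{"offset":[10.4,38,0],"rot":[0,0,-34],"gripper":1.8},{"offset":[10.4,38,0],"rot":[0,0,-34],"gripper":1.8},{"offset":[10.4,38,0],"rot":[0,0,-34],"gripper":1.8}]'

```text
time_s: 5.55
eef_pos: [457.5, -82.2, 136.8]
ee_rot: [-0.0, 0.987, 0.158, -0.0]
force: [-0.2, 0.7, -0.1]
grip_width: 0.268
grip_force: 39.4
```

Run:
```python
from h import *
shot('wrist');s=sense();S=shot('wrist');dump('w4',S);print(s['eef_pos'],s['ee_rot'],s['force'],s['time_s'],s['grip_width'],s['grip_force'])
save('w4',S['color'])
```

```text
[457.58560388 -81.71252641 136.82982957] [-2.31705379e-04  9.87274393e-01  1.59025693e-01 -2.21222070e-04] [-0.27917579  0.38077647 -1.0749588 ] 5.6 0.26683960370382104 39.414814710617065
```

View pics/w4.png

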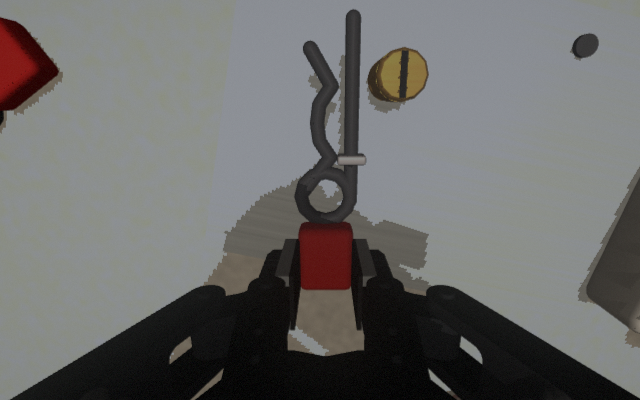

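The straight leg runs from the tip (353,14) to (352,150). The pin's top is at (403,74), with its line nearly parallel to the leg. I measure both in the tool frame.

```bash
cat > meas.py <<'E'
from h import *
def tool(S,n=[0,0,0]): pass
def leg(S,cx,r0,r1,half=14):
    g=cv2.cvtColor(S['color'],cv2.COLOR_RGB2GRAY).astype(float);out=[]
    for r in range(r0,r1):
        w=g[r,cx-half:cx+half+1];bg=np.percentile(w,80);k=np.clip(bg*0.8-w,0,None)
        m=w<bg*0.72
        if m.sum()>3: xs=np.nonzero(m)[0];out.append((cx-half+(xs.min()+xs.max())/2,r,m.sum()))
    return np.array(out)
E
python3 - <<'E'
from meas import *
S=load('w4');P=load('w1')
s_pos=np.array([457.6,-81.9,136.8]);
L=leg(S,353,20,60,9);print(np.median(L[:,2]),L[::8])
p=np.polyfit(L[:,1],L[:,0],1);print('leg px col at 20,150',np.polyval(p,[20,150]))
zl=136.8-74.5
a=onz(S,np.polyval(p,20),20,zl);b=onz(S,np.polyval(p,140),140,zl);tip=onz(S,np.polyval(p,11),11,zl)
print('leg yaw',np.arctan2(*(a-b)[1::-1]),'tip',tip)
c=S['color'].astype(int);D=S['depth']
W=np.zeros((400,640))
yy,xx=np.mgrid[0:400,0:640];d=(np.linalg.inv(S['K'])@np.stack([xx.ravel(),yy.ravel(),np.ones(xx.size)]))*D.ravel()
w=(S['T'][:3,:3]@d).T+S['T'][:3,3];Z=w[:,2].reshape(400,640)
m=(abs(Z-44)<4);m[:,:365]=0;m[:,440:]=0;m[110:]=0;m[:35]=0
ys,xs=np.nonzero(m);e=cv2.minEnclosingCircle(np.c_[xs,ys].astype(np.float32));print('pin top',e,len(xs),np.median(Z[m]),xs.mean(),ys.mean())
hsv=cv2.cvtColor(S['color'],cv2.COLOR_RGB2HSV);k=(hsv[...,2]<80)&(np.hypot(xx-e[0][0],yy-e[0][1])<22)
ys2,xs2=np.nonzero(k);q=np.polyfit(ys2,xs2,1);print('line',len(xs2),np.polyval(q,[50,97]),xs2.mean(),ys2.mean())
A=onz(S,np.polyval(q,50),50,44);B=onz(S,np.polyval(q,97),97,44);print('hole yaw',np.arctan2(*(A-B)[1::-1]))
for u,v in (e[0],(xs.mean(),ys.mean())): print('pin',onz(S,u,v,44))
print('depth z leg/tab', [Z[r,int(round(np.polyval(p,r)))] for r in (25,40,60,80,100,130)],np.median(Z[235:280,310:345]))
E
```

```text
12.0 [[352.5  20.   11. ]
 [352.5  28.   11. ]
 [352.5  36.   10. ]
 [352.5  44.   12. ]
 [352.5  52.   13. ]]
leg px col at 20,150 [352.69512195 350.56097561]
leg yaw 0.323242640011738 tip [558.77834626 -59.85356203  62.3       ]
pin top ((402.5, 74.5), 27.613502502441406) 2178 44.25413468596024 402.2038567493113 74.311753902663
line 306 [404.67454541 401.98663216] 403.26143790849676 74.70915032679738
hole yaw 0.3218934835549097
pin [545.78927204 -90.08938557  44.        ]
pin [545.82219    -89.93047417  44.        ]
depth z leg/tab [np.float64(65.89198779900033), np.float64(63.548764511835856), np.float64(65.16091691879075), np.float64(64.80675545724827), np.float64(66.20322869340035), np.float64(65.03542911678957)] 73.4954362650885
```

Call:
step_arm --plan '[{"offset":[-4.5,0,0],"rot":[0,0,0],"gripper":1.8},{"offset":[-4.5,2.48,0],"rot":[0,0,0],"gripper":1.8},{"offset":[-4.5,2.48,2.5],"rot":[0,0,0],"gripper":1.8},{"offset":[-4.5,2.48,4],"rot":[0,0,0],"gripper":1.8},{"offset":[-4.5,2.48,4.7],"rot":[0,0,0],"gripper":1.8},{"offset":[-4.5,2.48,5],"rot":[0,0,0],"gripper":1.8},{"offset":[-4.5,2.48,5.2],"rot":[0,0,0],"gripper":1.8},{"offset":[-4.5,2.48,5.2],"rot":[0,0,0],"gripper":1.8},{"offset":[-4.5,2.48,5.2],"rot":[0,0,0],"gripper":1.8}]'

```text
time_s: 6.55
eef_pos: [423.0, -120.1, 85.4]
ee_rot: [0.0, 0.987, 0.159, 0.0]
force: [0.3, 0.6, -0.5]
grip_width: 0.266
grip_force: 39.5
```

Run:
```python
from h import *
s=sense();S=shot('wrist');dump('w5',S);print(s['eef_pos'],s['ee_rot'],s['force'],s['time_s'])
save('w5',S['color'])
```

```text
[ 423.01808132 -120.11183695   85.43307443] [3.23345165e-04 9.87284159e-01 1.58964610e-01 3.72083162e-04] [ 0.2586947   0.55768177 -0.51064516] 6.55
```

View pics/w5.png

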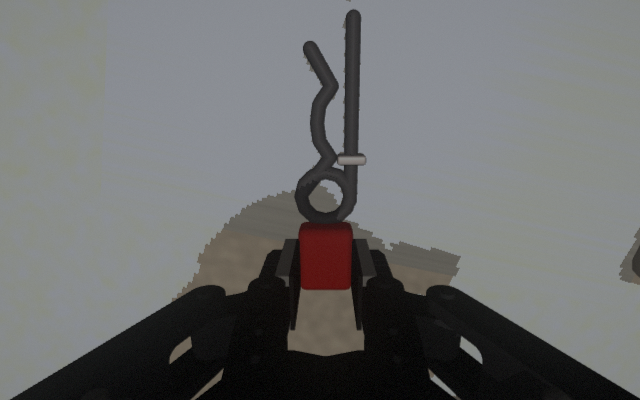

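The leg (353,14 to 352,150) lies in line; the pin is just out of view above. I start it gently.

Call:
step_arm --plan '[{"offset":[0.4,-0.02,0.08],"rot":[0,0,0],"gripper":1.8},{"offset":[0.8,-0.02,0.08],"rot":[0,0,0],"gripper":1.8},{"offset":[1.1,-0.02,0.08],"rot":[0,0,0],"gripper":1.8},{"offset":[1.3,-0.02,0.08],"rot":[0,0,0],"gripper":1.8},{"offset":[1.5,-0.02,0.08],"rot":[0,0,0],"gripper":1.8}]'

```text
time_s: 7.1
eef_pos: [437.1, -115.1, 84.1]
ee_rot: [-0.0, 0.987, 0.159, -0.0]
force: [0.3, -0.4, -1.7]
grip_width: 0.269
grip_force: 39.5
```

Call:
step_arm --plan '[{"offset":[0.2,0,0],"rot":[0,0,0],"gripper":1.8},{"offset":[0.4,0,0],"rot":[0,0,0],"gripper":1.8},{"offset":[0.6,0,0],"rot":[0,0,0],"gripper":1.8},{"offset":[0.6,0,0],"rot":[0,0,0],"gripper":1.8}]'

```text
time_s: 7.5
eef_pos: [442.8, -113.3, 84.2]
ee_rot: [0.0, 0.987, 0.159, 0.0]
force: [0.2, -0.7, -1.4]
grip_width: 0.263
grip_force: 39.5
```

Run:
```python
from h import *
s=sense();S=shot('wrist');dump('w6',S);print(s['eef_pos'],s['ee_rot'],s['force'],s['time_s'])
save('w6',cv2.resize(S['color'][0:120,240:460],None,fx=3.5,fy=3.5))
```

```text
[ 442.82933931 -113.3128329    84.16857564] [3.13312767e-05 9.87299963e-01 1.58867170e-01 6.35954490e-05] [ 0.18430176 -0.72422535 -1.41698886] 7.5
```

View pics/w6.png

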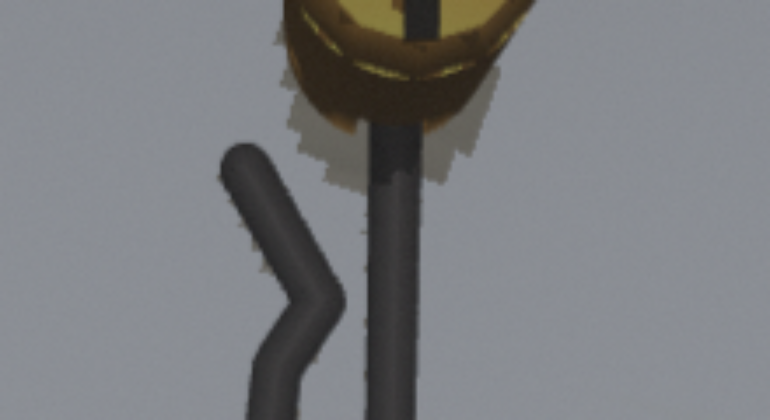

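The leg is in the cross-hole, centred. I go 9 mm farther, lower slightly, and let go.

Call:
step_arm --plan '[{"offset":[0.3,0,0],"rot":[0,0,0],"gripper":1.8},{"offset":[0.6,0,0],"rot":[0,0,0],"gripper":1.8},{"offset":[0.9,0,0.05],"rot":[0,0,0],"gripper":1.8},{"offset":[0.9,0,0.05],"rot":[0,0,0],"gripper":1.8}]'

```text
time_s: 7.95
eef_pos: [451.6, -110.4, 83.7]
ee_rot: [0.0, 0.987, 0.159, 0.0]
force: [0.8, -1.0, 0.1]
grip_width: 0.266
grip_force: 39.5
```

Call:
step_arm --plan '[{"offset":[0,0,0],"rot":[0,0,0],"gripper":4.5},{"offset":[0,0,0],"rot":[0,0,0],"gripper":4.5},{"offset":[0,0,0],"rot":[0,0,0],"gripper":4.5},{"offset":[0,0,0],"rot":[0,0,0],"gripper":4.5},{"offset":[0,0,0],"rot":[0,0,0],"gripper":4.5},{"offset":[0,0,0],"rot":[0,0,0],"gripper":4.5}]'

```text
time_s: 8.55
eef_pos: [451.2, -110.5, 83.7]
ee_rot: [0.0, 0.987, 0.159, 0.0]
force: [-0.7, -0.4, -0.0]
grip_width: 0.529
grip_force: 0.0
```

Run:
```python
from h import *
s=sense();S=shot('wrist');dump('w7',S);print(s['eef_pos'],s['ee_rot'],s['force'],s['time_s'],s['grip_width'])
save('w7',S['color'])
```

```text
[ 451.17270067 -110.5178819    83.6746072 ] [4.82017452e-06 9.87307989e-01 1.58817298e-01 7.84805961e-06] [-0.68256309 -0.35415443 -0.03480739] 8.55 0.5293945738988945
```

View pics/w7.png

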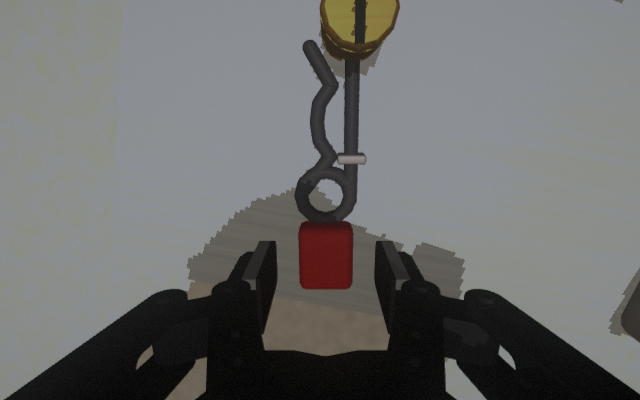

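Let go: the bent leg's end (308,46) is still before the pin (360,25) and the leg is in the hole. I regrip and push slowly, the grip's friction limiting the force.

Call:
step_arm --plan '[{"offset":[0,0,0],"rot":[0,0,0],"gripper":1.8},{"offset":[0,0,0],"rot":[0,0,0],"gripper":1.8},{"offset":[0,0,0],"rot":[0,0,0],"gripper":1.8},{"offset":[0,0,0],"rot":[0,0,0],"gripper":1.8},{"offset":[0.2,0,0],"rot":[0,0,0],"gripper":1.8},{"offset":[0.5,0,0],"rot":[0,0,0],"gripper":1.8},{"offset":[0.8,0,0],"rot":[0,0,0],"gripper":1.8},{"offset":[1.0,0,0],"rot":[0,0,0],"gripper":1.8}]' --squeeze 55

```text
time_s: 9.4
eef_pos: [459.6, -107.5, 83.9]
ee_rot: [-0.0, 0.987, 0.159, -0.002]
force: [-13.4, -3.8, 14.7]
grip_width: 0.258
grip_force: 55.6
```

Call:
step_arm --plan '[{"offset":[0.2,0,0],"rot":[0,0,0],"gripper":1.8},{"offset":[0.4,0,0],"rot":[0,0,0],"gripper":1.8},{"offset":[0.6,0,0],"rot":[0,0,0],"gripper":1.8},{"offset":[0.6,0,0],"rot":[0,0,0],"gripper":1.8}]'

```text
time_s: 9.8
eef_pos: [464.8, -105.3, 83.9]
ee_rot: [-0.001, 0.987, 0.159, -0.003]
force: [-12.8, -0.1, 15.5]
grip_width: 0.259
grip_force: 55.7
```

Call:
step_arm --plan '[{"offset":[0.2,0,-0.06],"rot":[0,0,0],"gripper":1.8},{"offset":[0.4,0,-0.06],"rot":[0,0,0],"gripper":1.8},{"offset":[0.6,0,-0.06],"rot":[0,0,0],"gripper":1.8},{"offset":[0.8,0,-0.06],"rot":[0,0,0],"gripper":1.8},{"offset":[0.8,0,-0.06],"rot":[0,0,0],"gripper":1.8}]'

```text
time_s: 10.3
eef_pos: [474.2, -102.6, 84.1]
ee_rot: [-0.0, 0.987, 0.159, 0.0]
force: [1.9, 5.8, -0.6]
grip_width: 0.257
grip_force: 53.9
```

Call:
step_arm --plan '[{"offset":[0.2,0,0],"rot":[0,0,0],"gripper":1.8},{"offset":[0.4,0,0],"rot":[0,0,0],"gripper":1.8},{"offset":[0.6,0,0],"rot":[0,0,0],"gripper":1.8},{"offset":[0.8,0,0],"rot":[0,0,0],"gripper":1.8},{"offset":[0.8,0,0],"rot":[0,0,0],"gripper":1.8}]'

```text
time_s: 10.8
eef_pos: [482.1, -100.6, 84.4]
ee_rot: [0.0, 0.987, 0.159, 0.001]
force: [1.8, 1.4, -1.3]
grip_width: 0.255
grip_force: 53.9
```

Run:
```python
from h import *
s=sense();S=shot('wrist');dump('w8',S);print(s['eef_pos'],s['ee_rot'],s['force'],s['wrist_torque'],s['time_s'],s['grip_width'])
save('w8',S['color'][:330,160:500])
```

```text
[ 482.13067958 -100.56398957   84.38004472] [2.86401579e-04 9.87320836e-01 1.58735978e-01 6.11721907e-04] [ 1.76415393  1.39234034 -1.33239962] [ 0.51227491 -0.21481009  0.09791153] 10.8 0.25514203285428527
```

View pics/w8.png

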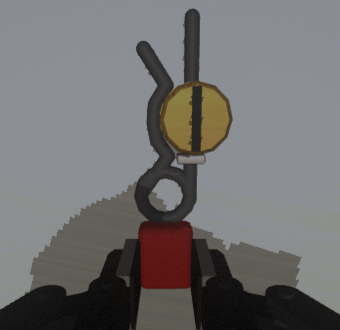

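The leg has gone through and the bent leg wraps the pin (pin top at 357,118; tip at 352,14). By my count it is about 3 mm short.

Call:
step_arm --plan '[{"offset":[0.1,0,0],"rot":[0,0,0],"gripper":1.8},{"offset":[0.2,0,0],"rot":[0,0,0],"gripper":1.8},{"offset":[0.3,0,0],"rot":[0,0,0],"gripper":1.8},{"offset":[0.3,0,0],"rot":[0,0,0],"gripper":1.8}]'

```text
time_s: 11.25
eef_pos: [484.4, -99.5, 84.2]
ee_rot: [-0.0, 0.987, 0.159, -0.0]
force: [-1.6, 1.8, -1.0]
grip_width: 0.258
grip_force: 54.0
```

Run:
```python
from h import *
s=sense();S=load('w8');print(s['eef_pos'],s['force'])
x=np.array([np.cos(.32),np.sin(.32)]);y=np.array([-x[1],x[0]])
for c in ((357,118),(356,117)):
  d=(onz(S,*c,44)-onz(S,352,11,10))[:2];print('w8 pin from tip along,lat',d@x,d@y,'(home: -43,0)')
d=np.array([545.8,-90.2])-s['eef_pos'][:2];print('pin from TCP', d@x,d@y)
S4=load('w4');t=np.array([558.78-457.6,-59.85+81.9]);print('tip from TCP',t@x,t@y)
```

```text
[484.42081021 -99.54774013  84.22918879] [-1.60277321  1.7557969  -1.03654846]
w8 pin from tip along,lat -38.899970291502584 0.2196378223315033 (home: -43,0)
w8 pin from tip along,lat -38.58652157194578 0.548484044743475 (home: -43,0)
pin from TCP 61.20378734629316 -10.434634612492946
tip from TCP 102.97983226316671 -10.897203634420954
```

Call:
step_arm --plan '[{"offset":[0.1,0,0],"rot":[0,0,0],"gripper":1.8},{"offset":[0.15,0,0],"rot":[0,0,0],"gripper":1.8},{"offset":[0.2,0,0],"rot":[0,0,0],"gripper":1.8},{"offset":[0.2,0,0],"rot":[0,0,0],"gripper":1.8}]'

```text
time_s: 11.65
eef_pos: [486.2, -98.9, 84.2]
ee_rot: [-0.0, 0.987, 0.159, -0.0]
force: [-2.5, 1.8, -0.5]
grip_width: 0.257
grip_force: 54.0
```

Call:
step_arm --plan '[{"offset":[0,0,0.04],"rot":[0,0,0],"gripper":1.8},{"offset":[0,0,0.04],"rot":[0,0,0],"gripper":5},{"offset":[0,0,0.04],"rot":[0,0,0],"gripper":5},{"offset":[0,0,0.04],"rot":[0,0,0],"gripper":5},{"offset":[0,0,0.04],"rot":[0,0,0],"gripper":5},{"offset":[0,0,0.04],"rot":[0,0,0],"gripper":5},{"offset":[0,0,-2],"rot":[0,0,0],"gripper":5},{"offset":[0,0,-4],"rot":[0,0,0],"gripper":5},{"offset":[0,0,-6],"rot":[0,0,0],"gripper":5},{"offset":[0,0,-6],"rot":[0,0,0],"gripper":5},{"offset":[0,0,-6],"rot":[0,0,0],"gripper":5}]'

```text
time_s: 12.75
eef_pos: [486.2, -98.9, 144.0]
ee_rot: [0.0, 0.987, 0.159, 0.0]
force: [0.2, 1.0, -0.1]
grip_width: 0.588
grip_force: 0.0
```

Run:
```python
from h import *
s=sense();S=shot('wrist');dump('w9',S);print(s['eef_pos'],s['force'],s['time_s'],s['grip_width'])
save('w9',cv2.resize(S['color'][40:240,220:440],None,fx=2.8,fy=2.8,interpolation=cv2.INTER_CUBIC))
```

```text
[486.23841361 -98.88826225 144.01702734] [ 0.16696597  0.95319213 -0.05355152] 12.75 0.5880395124239027
```

View pics/w9.png

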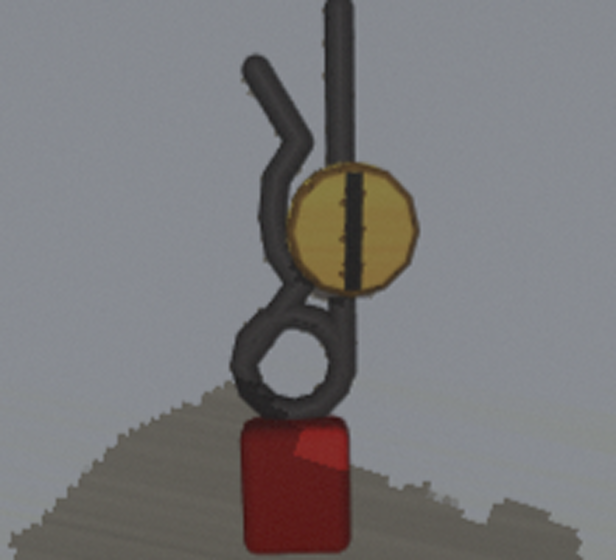

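Run:
```python
from h import *
S=load('w9');x=np.array([np.cos(.32),np.sin(.32)]);y=np.array([-x[1],x[0]])
g=lambda a,b,z:onz(S,220+a/2.8,40+b/2.8,z)[:2]
p=g(354,229,44)
for n,q in(('throat right edge(x15,y5.5)',g(313,142,9)),('bent end(29,17)',g(250,60,9)),('tab c(-59,11)',g(296,486,20)),('tab front -44',g(296,420,20)),('rear -74',g(296,552,20)),('coil centre(-32,11)',g(294,362,9)),('leg y0',g(340,100,9))): print(n,((q-p)@x).round(1),((q-p)@y).round(1))
```

```text
throat right edge(x15,y5.5) 15.8 6.7
bent end(29,17) 31.7 19.6
tab c(-59,11) -56.1 10.3
tab front -44 -41.2 10.3
rear -74 -71.5 10.3
coil centre(-32,11) -30.8 10.7
leg y0 24.0 1.2
```

The bent leg is closed round the pin, the clip lies within about 2 mm of home and flat, and the fingers are clear. I hand the job in.

```bash
python3 -c "
from rig import *
print(finish_job())"
```

```text
the job is handed in; nothing more can be done
None
```

I pushed the smaller red-tabbed clip home through the pin and handed the job in at about 13 s; no verdict came back. The last wrist picture shows the bent leg closed round the pin, the clip 1–2.5 mm past home (4 mm allowed), and the fingers clear.

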